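Lay the boiled-egg breakfast tray

ROBOT

A 7-joint arm with a two-finger parallel gripper is mounted at the origin on a cart in front of the work surface, level with it; the furniture and walls round the work are solid. World frame = base frame: x ahead of the robot, y to its left, z up, the work surface at z = 0. Lengths are in mm, angles in degrees, forces in N, time in s.
With the tool pointing down it reaches from about 425 to 800 mm from the base axis. Payload 8.3 kg.
Tool frame: the origin (TCP) lies on the centre line of the jaws, within the pads' length; the fingertips stand 8 mm ahead of it and the grasp point (between the pads) lies 11 mm behind it; z points along the fingers, y is the line along which they close (so a half turn about z gives the same grasp; the last joint's range is limited). The gripper opens to 85 mm and grips with 20 to 120 N. Pads are 22 mm wide; open, the fingers measure 114 mm over their backs; the gripper's body (76 mm by 85 mm) begins 54 mm behind the grasp point. The pads swing forward as they close: fully open they stand 13 mm farther back than shut.
Start: joints at [-72.932, 21.967, 0.94, 78.501, -0.361, 79.538, -2.664], TCP at [220.588, 584.76, 239.279] pointing down, gripper open.
Joint ranges: [-169.22, 169.22], [-14.56, 117.87], [-87.37, 89.26], [10.42, 133.3], [-82.24, 262.24], [0.94, 117.77], [-172.7, 172.7]. Speed limits (degrees/s): [136.94, 136.94, 172.46, 172.46, 180, 180, 180].

INTERFACE

Orientations are given as a 3x3 rotation matrix whose columns are the frame's x, y, z axes.
In Python, from plant import bot, read_camera, models gives the robot as it stands.
- The arm moves only by the tool move_arm, never from a script. Its argument "targets" is a list of rows, each a list of 7 numbers: the shift along the tool's x, y, z in a scale on which 1.0 is 800 mm, then the turn, a rotation vector about the tool's x, y, z in fractions of the full range, 1 being pi rad, then the closure, from 0 (fully open) to 1 (shut). In form: [[tx, ty, tz, rx, ry, rz, fingers], ...]. A call has 1 to 20 rows; each row is the pose to reach, as a shift and turn from the pose commanded when the call began, along the tool's axes at that moment; what a row does not reach only later rows make up. A row lasts 1/10 s, in which the tool goes at most 50 mm and 8.59 degrees, less where a joint would pass 70% of its speed; a pose out of reach is approached as far as the arm can. A shift or turn number past 1, either way, is cut back to 1. A call with a gripper value outside its range is refused whole. The fingers move at their own pace and stop on an object; "newtons" is the grip in N (left out, the last holds). Time passes only in rows, so rows that repeat a pose let the fingers close. It gives the time, the measured TCP pose, the force, the opening and the grip force at its end, in the units of the state.
- bot.observe(): the state, without advancing time (a new reading comes with each control period).
- read_camera(name): name is "scene" or "side" or "wrist"; returns a dict with "color" (420x560x3 uint8, red, green, blue), "fx", "fy", "cx", "cy" (pixels), "T" (4x4, takes a point from camera to world coordinates). Camera axes: x right, y down, z forward; pixel columns grow to the right and rows downward; lengths in mm; the calibration is good to about 2 mm. A picture is of the moment at which its call begins. There is no depth.
- bot.job_done(): hands the job in; it is judged then, once.
Trained networks look in a picture, given as the dict that the camera call returned (one of the last four; its "shot" number tells which), for a name from the list of things; names that differ only in an ending like _2 or _b are one class to them, and where a whole thing is asked for, a point or a joint stands for the part that bears it (a point fixed in the world has none). Each returns a list of dicts, best first, with "p" (0 to 1); they miss things now and then, are a little off and sometimes report something else, mostly with a low value. They report only what shows in the picture. A call takes as long as a camera call. They do not tell look-alikes from the thing itself.
- models.spot_in(picture, label): "rect" ([centre column, centre row, width, height] in pixels, round what is visible of it).
- models.regions_of(picture, label): "mask" (420x560 bool, what is visible of it) and "rect" ([centre column, centre row, width, height] in pixels, round what is visible of it).
- models.place_of(picture, label): "xy" ([column, row] in pixels: a listed point, or the origin of a listed thing).
The state is a dict: "clock": time; "joints": joint angles; "joint_velocities": joint speeds; "joint_efforts": joint torques, N m; "tcp_pos": TCP position; "ee_rot": TCP orientation; "contact_force": force on the tool from outside, world axes, zero at the start; "ft_torque": the same for the moment, N m; "finger_gap": finger opening in mm; "grip_force": force on a finger pad.
Only numpy, scipy, OpenCV 4.12 (cv2) and the standard library are available. Lean on these libraries where they do the work, as an engineer would, in place of code of your own. Each camera call takes 0.05 s, during which the arm holds its last target. There are 200 camera calls.

TASK

Lay the wooden breakfast tray for boiled eggs: the teaspoon flat in the long pocket, one egg cup upright in each of the two equal round holes that share an insert, and then, last of all because it is tall, the pepper mill upright in the single large round hole. Set the things down rather than dropping them. The long ladle and the flour dredger do not belong on the tray: leave them where they are.

Things in the scene. Friction and masses are not known exactly. Their poses are not given: they have to be found in the camera images.
- tray: Fixed dark wooden serving tray, 178 (own x) x 268 (own y) mm, rim 18 mm high, floor 6 mm thick, standing on the worktop; three pale inserts lie side by side along its y axis, 85.5 mm apart, in any order. A cupboard overhangs the worktop behind it, from x = 600 mm on, its lower edge 455 mm above the worktop. Origin at the centre of its underside, z up.
- egg_insert: Pale wooden insert block 164 (own x) x 84 (own y) x 14 mm high, fixed in the tray, own z up. Origin at the centre of its underside, which lies 6 mm above the worktop; its top face is 20 mm above the worktop. It has two round holes of 60 mm diameter, 8 mm deep, floor lined with grey felt (hole floor 12 mm above the worktop), centred at own x = +24 mm and x = -42 mm, y = 0: one egg cup in each.
- mill_insert: Pale wooden insert block 164 (own x) x 84 (own y) x 14 mm high, fixed in the tray, own z up. Origin at the centre of its underside, which lies 6 mm above the worktop; its top face is 20 mm above the worktop. It has one round hole of 74 mm diameter, 8 mm deep, floor lined with grey felt (hole floor 12 mm above the worktop), in its centre, for the pepper mill.
- spoon_insert: Pale wooden insert block 164 (own x) x 84 (own y) x 14 mm high, fixed in the tray, own z up. Origin at the centre of its underside, which lies 6 mm above the worktop; its top face is 20 mm above the worktop. It has one rectangular pocket 154 (own x) x 74 (own y) mm, 8 mm deep, floor lined with grey felt (pocket floor 12 mm above the worktop), in its centre, for the teaspoon to lie in lengthwise.
- egg_cup_a: White and blue china egg cup on a foot, 47 mm across the bowl, 50 mm high, about 60 g, best pinched across the bowl, about 38 mm above its underside. Origin at the centre of its underside, z up. The two egg cups are alike and interchangeable.
- egg_cup_b: White and blue china egg cup on a foot, 47 mm across the bowl, 50 mm high, about 60 g, best pinched across the bowl, about 38 mm above its underside. Origin at the centre of its underside, z up. The two egg cups are alike and interchangeable.
- pepper_mill: Brown wooden pepper mill, upright, 58 mm across the base, 120 mm high with its little knob, about 180 g. The round head, 50 mm across, from 87 to 109 mm above the underside, does not turn and is a good place to grip. Origin at the centre of its underside, z up.
- teaspoon: Plated teaspoon lying flat, the shorter of the two spoons: 135 mm long (own y), 27 mm wide (own x) at the bowl, 16 mm high, about 22 g. Origin under its middle, z up. Across own x at its middle it may be pinched as something 8 to 22 mm wide, fingertips just above the surface.
- ladle: Plated ladle lying flat, shaped like the teaspoon but longer: 210 mm long (own y), 45 mm wide, 21 mm high. Not for the tray. Origin under its middle, z up.
- dredger: Tinplate flour dredger with a perforated dome and a side handle (towards own -y), 67 x 91 mm, 114 mm high; body 66 mm across. Not for the tray. Origin at the middle of its underside, handle included; z up.
Not all that is in view belongs to the job. Leave any purple or red look-alike of the egg_cup_a alone. Leave any black or purple look-alike of the egg_cup_b alone.

How it is judged (in metres and radians):
On the way, in this order (a step that is already met when the one before it is completed fails the run):
1. the teaspoon lies flat in its pocket and both egg cups stand in their holes, released ((((x of egg_cup_a in the frame of egg_insert between 0.008 and 0.04 m and y of egg_cup_a in the frame of egg_insert between -0.016 and 0.016 m and z of egg_cup_a in the frame of egg_insert below 0.01 m and angle between egg_cup_a's own z axis and vertical below 0.1 rad) and (x of egg_cup_b in the frame of egg_insert between -0.058 and -0.026 m and y of egg_cup_b in the frame of egg_insert between -0.016 and 0.016 m and z of egg_cup_b in the frame of egg_insert below 0.01 m and angle between egg_cup_b's own z axis and vertical below 0.1 rad)) or ((x of egg_cup_a in the frame of egg_insert between -0.058 and -0.026 m and y of egg_cup_a in the frame of egg_insert between -0.016 and 0.016 m and z of egg_cup_a in the frame of egg_insert below 0.01 m and angle between egg_cup_a's own z axis and vertical below 0.1 rad) and (x of egg_cup_b in the frame of egg_insert between 0.008 and 0.04 m and y of egg_cup_b in the frame of egg_insert between -0.016 and 0.016 m and z of egg_cup_b in the frame of egg_insert below 0.01 m and angle between egg_cup_b's own z axis and vertical below 0.1 rad))) and x of teaspoon in the frame of spoon_insert between -0.02 and 0.02 m and y of teaspoon in the frame of spoon_insert between -0.032 and 0.032 m and z of teaspoon in the frame of spoon_insert below 0.0085 m and angle between teaspoon's own z axis and vertical below 0.07 rad and contact force between the fingers and egg_cup_a below 0.05 N and contact force between the fingers and egg_cup_b below 0.05 N and contact force between the fingers and teaspoon below 0.05 N), for 0.2 s.
2. then the pepper mill stands in its hole, released (x of pepper_mill in the frame of mill_insert between -0.012 and 0.012 m and y of pepper_mill in the frame of mill_insert between -0.012 and 0.012 m and z of pepper_mill in the frame of mill_insert below 0.01 m and angle between pepper_mill's own z axis and vertical below 0.08 rad and contact force between the fingers and pepper_mill below 0.05 N), for 0.2 s.
At the end, for the whole second after the job is handed in: An egg cup upright on the floor of each egg hole (16 mm off centre at most per axis), teaspoon flat on its pocket's floor (middle within 20 mm lengthwise, 32 mm across), pepper mill upright on its hole's floor (within 12 mm); all released and at rest (all of step 1 and all of step 2 and linear speed of each of egg_cup_a, egg_cup_b, teaspoon, pepper_mill below 0.02 m/s); the robot touches nothing.
It fails at once if the ladle moved more than 20 mm from where it stood (distance of ladle from where it was at the start of the episode above 0.02 m).
It fails at once if the flour dredger moved more than 20 mm from where it stood (distance of dredger from where it was at the start of the episode above 0.02 m).
It fails at once if one egg cup is let go in the air (its underside more than 60 mm above the worktop) and falls (height (world z) of egg_cup_a above 0.06 m and linear speed of egg_cup_a above 0.25 m/s and contact force between the fingers and egg_cup_a below 0.05 N).
It fails at once if the other egg cup is let go in the air (its underside more than 60 mm above the worktop) and falls (height (world z) of egg_cup_b above 0.06 m and linear speed of egg_cup_b above 0.25 m/s and contact force between the fingers and egg_cup_b below 0.05 N).
It fails at once if the pepper mill is let go in the air (its underside more than 60 mm above the worktop) and falls (height (world z) of pepper_mill above 0.06 m and linear speed of pepper_mill above 0.25 m/s and contact force between the fingers and pepper_mill below 0.05 N).
It also fails if it takes over 134 s, if anything falls off the work surface, if the arm or the gripper's body presses on something with over 40 N, if the wrist force passes 120 N, or if a joint passes its speed limit or range.

## Working session

There is one attempt and no reset: what is moved stays moved. The work goes in short steps, Python scripts to look and compute and a tool call to move; the robot and the scene stay as the last step left them, time stands still between calls to the robot, and variables do not carry over. Pictures are saved under pics/ and viewed, at most 17 in all, crops included, and the job is handed in when it is done.

Besides the shell and the picture viewer there is one more tool, called after "Request:" by a JSON object that holds its "method" and its "body", one argument or row to a line. move_arm: Moves the arm, as the interface text tells. Its arguments: {"type":"object","properties":{"targets":{"type":"array"},"newtons":{"type":"number"}},"required":["targets"]}

```bash
ls; mkdir -p pics; cat > h.py <<'E'
import numpy as np, cv2
from plant import bot, read_camera, models
def save(p,n): cv2.imwrite('pics/'+n+'.png',cv2.cvtColor(p['color'],cv2.COLOR_RGB2BGR))
def w(p,uv,z):
    d=np.array([(uv[0]-p['cx'])/p['fx'],(uv[1]-p['cy'])/p['fy'],1.]); T=np.array(p['T'])
    d=T[:3,:3]@d; o=T[:3,3]; return (o+d*(z-o[2])/d[2]).round(1)
def px(p,X):
    T=np.array(p['T']); c=T[:3,:3].T@(np.array(X)-T[:3,3]); return (c[:2]/c[2]*[p['fx'],p['fy']]+[p['cx'],p['cy']]).round(0)
L=['tray','egg_insert','mill_insert','spoon_insert','egg_cup_a','pepper_mill','teaspoon','ladle','dredger']
E
python3 - <<'E'
from h import *
s=bot.observe(); print(s['tcp_pos'],np.round(s['ee_rot'],3).tolist(),s['clock'])
for c in ['scene','side','wrist']:
    p=read_camera(c); save(p,c+'0'); print(c,np.round(p['T'],2).tolist(),p['fx'])
    if c=='wrist': continue
    for l in L:
        for d in models.place_of(p,l)[:5]:
            if d['p']>.2: print(' ',l,round(d['p'],2),np.round(d['xy']),w(p,d['xy'],6 if 'insert' in l else 0))
E
```

```text
pics
[220.43844759 584.32749045 238.28193044] [[-0.936, 0.353, -0.001], [0.353, 0.936, -0.002], [-0.0, -0.002, -1.0]] 0.0
scene [[-0.84, -0.31, 0.44, -422.22], [-0.53, 0.47, -0.7, 1419.18], [0.01, -0.83, -0.56, 1155.16], [0.0, 0.0, 0.0, 1.0]] 506.4233777597782
  tray 0.51 [283. 212.] [484.8 -48.9   0. ]
  egg_insert 0.73 [271. 220.] [485.7  39.3   6. ]
  mill_insert 0.58 [282. 207.] [502.9 -62.7   6. ]
  spoon_insert 0.8 [292. 206.] [472.2 -96.5   6. ]
  egg_cup_a 0.78 [180. 313.] [451.2 615.4   0. ]
  egg_cup_a 0.77 [196. 279.] [512.8 466.4   0. ]
  egg_cup_a 0.7 [330. 181.] [ 441.4 -377.8    0. ]
  egg_cup_a 0.66 [178. 296.] [507.4 561.7   0. ]
  egg_cup_a 0.63 [337. 158.] [ 512.7 -586.9    0. ]
  pepper_mill 0.41 [235. 271.] [427.4 360.4   0. ]
  teaspoon 0.56 [301. 188.] [ 517.6 -248.1    0. ]
  teaspoon 0.29 [286. 208.] [490.9 -79.7   0. ]
  dredger 0.58 [330. 170.] [ 488.7 -467.5    0. ]
side [[0.97, -0.09, 0.21, 151.11], [-0.23, -0.4, 0.89, -1343.93], [0.01, -0.91, -0.41, 661.99], [0.0, 0.0, 0.0, 1.0]] 410.4675227235231
  tray 0.98 [284. 228.] [485.8 -56.1   0. ]
  egg_insert 0.64 [275. 216.] [476.5  45.1   6. ]
  mill_insert 0.76 [280. 224.] [478.8 -26.4   6. ]
  spoon_insert 0.98 [289. 235.] [ 487.8 -122.9    6. ]
  egg_cup_a 0.91 [346. 320.] [ 512.1 -584.6    0. ]
  egg_cup_a 0.79 [294. 277.] [ 437.9 -369.3    0. ]
  egg_cup_a 0.68 [316. 316.] [ 442.4 -555.4    0. ]
  egg_cup_a 0.63 [258. 177.] [501.4 516.1   0. ]
  pepper_mill 0.7 [248. 191.] [419.  337.9   0. ]
  teaspoon 0.49 [301. 256.] [ 490.6 -258.6    0. ]
  ladle 0.52 [262. 196.] [468.9 264.3   0. ]
  dredger 0.84 [322. 291.] [ 494.8 -455.4    0. ]
wrist [[0.35, 0.9, 0.24, 158.53], [0.94, -0.34, -0.09, 607.18], [0.0, 0.26, -0.97, 374.52], [0.0, 0.0, 0.0, 1.0]] 312.33130237267045
```

```bash
python3 - <<'E'
import cv2
a=cv2.imread('pics/scene0.png')[120:345,130:400]; cv2.imwrite('pics/s1.png',cv2.resize(a,None,fx=2.6,fy=2.6,interpolation=3))
a=cv2.imread('pics/side0.png')[140:350,200:400]; cv2.imwrite('pics/d1.png',cv2.resize(a,None,fx=2.8,fy=2.8,interpolation=3))
E
```

```text
(no output)
```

View pics/s1.png

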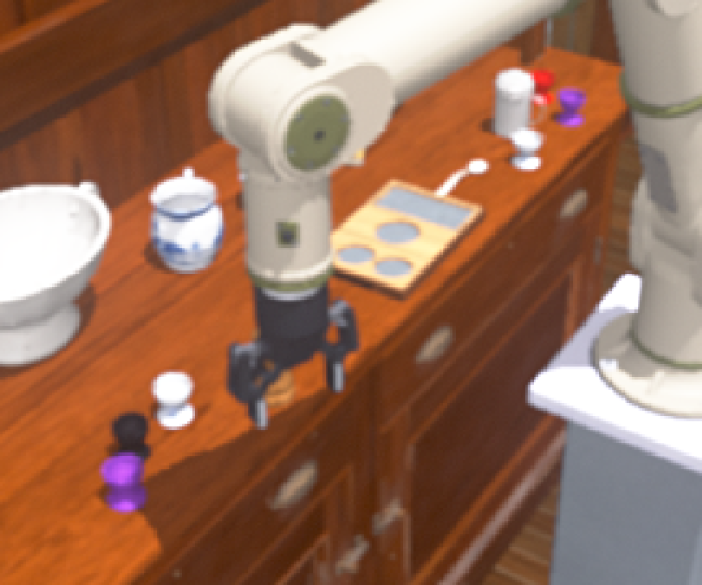

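View pics/d1.png

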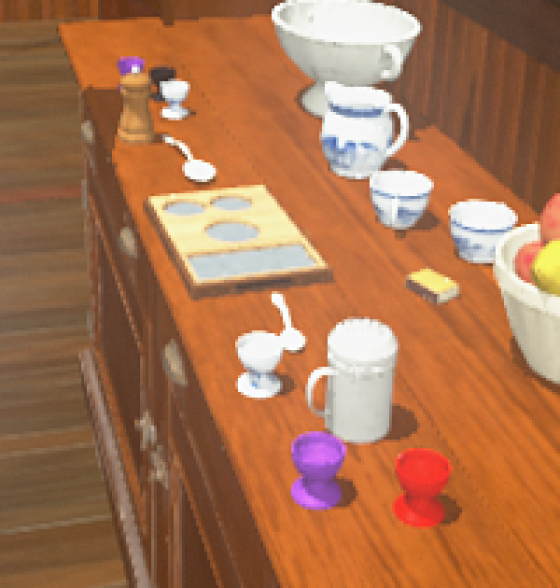

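View pics/wrist0.png

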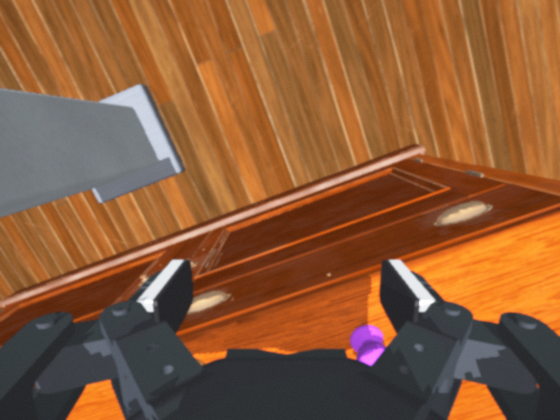

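```bash
cat >> h.py <<'E'
from scipy.spatial.transform import Rotation as Ro
def goal(x,y,z,psi):
    "row (tool axes) from measured pose to world xyz, tool x at heading psi deg, pointing down"
    s=bot.observe(); R=np.array(s['ee_rot']); c,n=np.cos(np.radians(psi)),np.sin(np.radians(psi))
    G=np.array([[c,n,0],[n,-c,0],[0,0,-1.]])
    t=R.T@(np.array([x,y,z])-s['tcp_pos']); r=Ro.from_matrix(R.T@G).as_rotvec()
    print('row',t.round(1).tolist(),r.round(4).tolist(),'rows>=',max(np.linalg.norm(t)/50,np.linalg.norm(r)/.15).round(1))
E
python3 - <<'E'
from h import *
goal(512,455,260,90)
p=read_camera('side')
for n,a,b in [('left',(259,190),(271,201)),('right',(298,246),(305,263))]: print(n,w(p,a,5),w(p,b,8))
E
```

```text
row [-318.5, -18.5, -20.7] [-0.0001, -0.0, 1.2101] rows>= 8.1
left [468.3 326.8   5. ] [491.4 185.2   8. ]
right [ 496.8 -202.7    5. ] [ 486.8 -315.4    8. ]
```

Units first: shifts go in shares of 800 mm and turns go in shares of pi rad. So -318 mm is -0.3975, -21 mm is -0.0263, 1.21 rad is 0.3852.

Request:
{"method": "move_arm", "body": {
  "targets": [
    [-0.3975,-0.0225,-0.0263,0,0,0.3852,0],
    [-0.3975,-0.0225,-0.0263,0,0,0.3852,0],
    [-0.3975,-0.0225,-0.0263,0,0,0.3852,0],
    [-0.3975,-0.0225,-0.0263,0,0,0.3852,0],
    [-0.3975,-0.0225,-0.0263,0,0,0.3852,0],
    [-0.3975,-0.0225,-0.0263,0,0,0.3852,0],
    [-0.3975,-0.0225,-0.0263,0,0,0.3852,0],
    [-0.3975,-0.0225,-0.0263,0,0,0.3852,0],
    [-0.3975,-0.0225,-0.0263,0,0,0.3852,0],
    [-0.3975,-0.0225,-0.0263,0,0,0.3852,0],
    [-0.3975,-0.0225,-0.0263,0,0,0.3852,0],
    [-0.3975,-0.0225,-0.0263,0,0,0.3852,0]
  ]
}}

```text
clock: 2.3
tcp_pos: [511.0, 456.3, 260.4]
ee_rot: [[-0.004, 1.0, -0.0], [1.0, 0.004, 0.0], [0.0, -0.0, -1.0]]
contact_force: [-0.3, 0.0, 0.1]
finger_gap: 85.5
grip_force: 0.0
```

```bash
cat >> h.py <<'E'
def look(c,name,labs):
    p=read_camera(c); save(p,name)
    for l in labs:
        z={'egg_cup_a':50,'pepper_mill':0}.get(l,0)
        for d in models.place_of(p,l)[:4]:
            if d['p']>.2: print(l,round(d['p'],2),np.round(d['xy']),w(p,d['xy'],0))
    return p
E
python3 - <<'E'
from h import *
p=look('wrist','w1',['egg_cup_a','pepper_mill','ladle','teaspoon'])
for d in models.regions_of(p,'egg_cup_a'):
    m=d['mask']; r=d['rect']; print(d['p'],np.round(r),p['color'][m].mean(0).round())
    # rim: enclosing circle of top
E
```

```text
egg_cup_a 0.86 [289. 174.] [514.6 464.9   0. ]
egg_cup_a 0.79 [243.  42.] [461.  616.9   0. ]
egg_cup_a 0.69 [283. 101.] [507.1 552.3   0. ]
pepper_mill 0.78 [225. 252.] [428.8 359.4   0. ]
ladle 0.84 [271. 319.] [489.7 254.9   0. ]
0.95 [282. 100.  44.  49.] [36. 30. 32.]
0.78 [238.  37.  50.  61.] [146.  60. 182.]
0.57 [288. 182.  43.  44.] [238. 238. 237.]
0.33 [268. 306.  20. 107.] [207. 197. 186.]
```

View pics/w1.png

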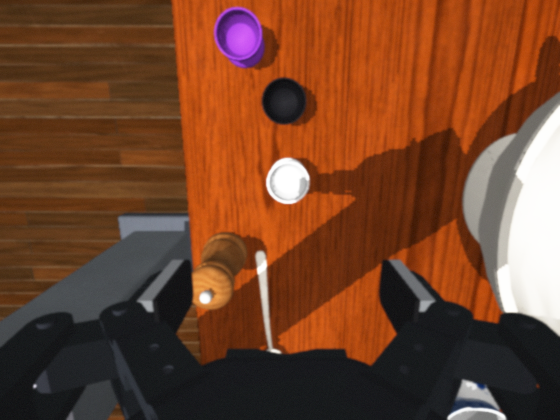

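```bash
python3 - <<'E'
from h import *
p=read_camera('wrist')
for d in models.regions_of(p,'egg_cup_a'):
    m=d['mask']
    if p['color'][m].mean()>220:
        (c,r)=cv2.minEnclosingCircle(np.argwhere(m)[:,::-1].astype(np.float32)); print(c,r,w(p,c,48),w(p,d['rect'][:2],48))
goal(514,465,120,90);goal(514,465,51,90)
E
```

```text
(286.0618896484375, 180.08938598632812) 22.284038543701172 [511.6 464.5  48. ] [515.2 462.6  48. ]
row [9.3, 2.2, 140.3] [-0.0, -0.0, 0.0003] rows>= 2.8
row [9.3, 2.2, 209.3] [-0.0, -0.0, 0.0003] rows>= 4.2
```

Request:
{"method": "move_arm", "body": {
  "targets": [
    [0.0113,0.0025,0.175,0,0,0,0],
    [0.0113,0.0025,0.175,0,0,0,0],
    [0.0113,0.0025,0.175,0,0,0,0],
    [0.0113,0.0025,0.225,0,0,0,0],
    [0.0113,0.0025,0.2625,0,0,0,0],
    [0.0113,0.0025,0.2913,0,0,0,0],
    [0.0113,0.0025,0.2913,0,0,0,0],
    [0.0113,0.0025,0.2913,0,0,0,0],
    [0.0113,0.0025,0.2913,0,0,0,1],
    [0.0113,0.0025,0.2913,0,0,0,1],
    [0.0113,0.0025,0.2913,0,0,0,1],
    [0.0113,0.0025,0.2913,0,0,0,1],
    [0.0113,0.0025,0.2913,0,0,0,1],
    [0.0113,0.0025,0.2913,0,0,0,1],
    [0.0113,0.0025,0.2913,0,0,0,1]
  ],
  "newtons": 30
}}

```text
clock: 4.2
tcp_pos: [514.3, 465.3, 29.0]
ee_rot: [[-0.0, 1.0, 0.001], [1.0, 0.0, 0.002], [0.002, 0.001, -1.0]]
contact_force: [-2.6, -0.6, 6.4]
finger_gap: 45.6
grip_force: 30.4
```

To row units: -540 mm is -0.675, -230 mm is -0.2875.

Request:
{"method": "move_arm", "body": {
  "targets": [
    [0,0,-0.025,0,0,0,1],
    [0,0,-0.075,0,0,0,1],
    [0,0,-0.1375,0,0,0,1],
    [0,0,-0.2,0,0,0,1],
    [0,0,-0.2625,0,0,0,1],
    [0,0,-0.2875,0,0,0,1],
    [-0.675,-0.0188,-0.2875,0,0,0,1],
    [-0.675,-0.0188,-0.2875,0,0,0,1],
    [-0.675,-0.0188,-0.2875,0,0,0,1],
    [-0.675,-0.0188,-0.2875,0,0,0,1],
    [-0.675,-0.0188,-0.2875,0,0,0,1],
    [-0.675,-0.0188,-0.2875,0,0,0,1],
    [-0.675,-0.0188,-0.2875,0,0,0,1],
    [-0.675,-0.0188,-0.2875,0,0,0,1],
    [-0.675,-0.0188,-0.2875,0,0,0,1],
    [-0.675,-0.0188,-0.2875,0,0,0,1],
    [-0.675,-0.0188,-0.2875,0,0,0,1],
    [-0.675,-0.0188,-0.2875,0,0,0,1],
    [-0.675,-0.0188,-0.2875,0,0,0,1],
    [-0.675,-0.0188,-0.2875,0,0,0,1]
  ]
}}

```text
clock: 6.2
tcp_pos: [498.9, -74.0, 257.4]
ee_rot: [[-0.002, 1.0, 0.0], [1.0, 0.002, 0.001], [0.001, 0.0, -1.0]]
contact_force: [0.2, 0.5, -1.0]
finger_gap: 45.5
grip_force: 31.0
```

```bash
python3 - <<'E'
from h import *
s=bot.observe(); print(s['tcp_pos'],s['joints'],s['finger_gap'])
p=look('wrist','w2',['tray','egg_insert','mill_insert','spoon_insert','teaspoon','egg_cup_a'])
E
```

```text
[498.92670416 -73.99098405 257.37935426] [-28.06877371   6.66853235  36.28151929  96.72428203  -4.07071005
  77.91921746   8.98135229] 45.54406975291968
egg_insert 0.61 [278.  80.] [489.1  45.4   0. ]
mill_insert 0.81 [277. 153.] [487.7 -38.1   0. ]
spoon_insert 0.58 [278. 225.] [ 488.1 -131.8    0. ]
egg_cup_a 0.71 [285. 254.] [ 498.1 -172.9    0. ]
```

View pics/w2.png

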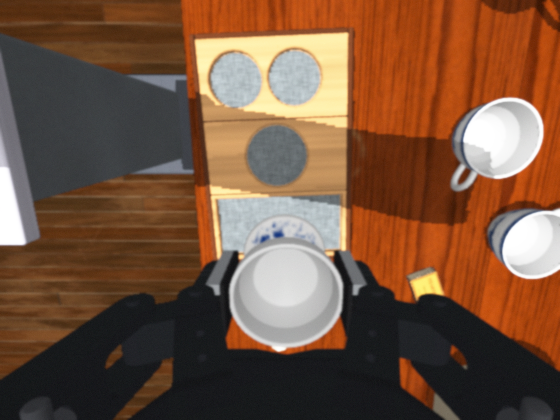

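```bash
python3 - <<'E'
from h import *
p=read_camera('wrist'); hsv=cv2.cvtColor(p['color'],cv2.COLOR_RGB2HSV)
m=((hsv[...,1]<90)).astype(np.uint8); m[:,:200]=0; m[:,360:]=0; m[230:]=0
m=cv2.morphologyEx(m,cv2.MORPH_OPEN,np.ones((5,5)))
n,lab,st,ce=cv2.connectedComponentsWithStats(m)
H=[]
for i in range(1,n):
    if st[i,4]>300:
        c=np.argwhere(lab==i)[:,::-1].astype(np.float32); (e,ax,an)=cv2.fitEllipse(cv2.findContours((lab==i).astype(np.uint8),0,1)[0][0]); print(st[i],np.round(e),np.round(ax),w(p,e,17))
E
```

```text
[ 200   34  146   81 8381] [282.  73.] [ 77. 162.] [493.7  49.4  17. ]
[ 247  124   60   61 2891] [277. 154.] [59. 60.] [487.4 -39.5  17. ]
[ 218  194  123   36 4215] [282. 212.] [ 37. 160.] [ 494.3 -110.7   17. ]
```

```bash
python3 - <<'E'
from h import *
p=read_camera('wrist'); hsv=cv2.cvtColor(p['color'],cv2.COLOR_RGB2HSV)
m=((hsv[...,1]<55)).astype(np.uint8); m[:,:200]=0; m[:,360:]=0; m[240:]=0
m=cv2.morphologyEx(m,cv2.MORPH_OPEN,np.ones((5,5)))
n,lab,st,ce=cv2.connectedComponentsWithStats(m)
for i in range(1,n):
    if st[i,4]>300:
        (e,ax,an)=cv2.fitEllipse(cv2.findContours((lab==i).astype(np.uint8),0,1)[0][0]); print(st[i],np.round(e),np.round(ax),w(p,e,17))
# spoon pocket top edge & tray corners (picture estimates)
for q in [(194,36),(352,31),(204,116),(348,114),(218,198),(341,194)]: print(q,w(p,q,20))
E
```

```text
[ 269   49   51   55 2216] [294.  76.] [50. 54.] [507.7  45.9  17. ]
[ 211   52   51   55 2196] [236.  79.] [50. 54.] [442.5  43.1  17. ]
[ 248  125   59   59 2763] [277. 154.] [58. 59.] [487.5 -39.6  17. ]
[ 218  194  122   46 5096] [283. 217.] [ 47. 157.] [ 494.8 -116.9   17. ]
(194, 36) [400.   85.4  20. ]
(352, 31) [569.1  90.2  20. ]
(204, 116) [405.1   3.4  20. ]
(348, 114) [569.2   5.6  20. ]
(218, 198) [415.7 -92.2  20. ]
(341, 194) [565.5 -87.2  20. ]
```

```bash
python3 - <<'E'
from h import *
goal(507.5,45.5,150,182.5);goal(507.5,45.5,42,182.5)
E
```

```text
row [120.6, 8.8, 107.3] [-0.0002, -0.0001, -1.6138] rows>= 10.8
row [120.6, 8.8, 215.3] [-0.0002, -0.0001, -1.6138] rows>= 10.8
```

To row units: 170 mm is 0.2125, 120 mm is 0.15, -1.614 rad is -0.5138.

Request:
{"method": "move_arm", "body": {
  "targets": [
    [0.15,0.0113,0.025,0,0,-0.5138,1],
    [0.15,0.0113,0.025,0,0,-0.5138,1],
    [0.15,0.0113,0.025,0,0,-0.5138,1],
    [0.15,0.0113,0.025,0,0,-0.5138,1],
    [0.15,0.0113,0.025,0,0,-0.5138,1],
    [0.15,0.0113,0.025,0,0,-0.5138,1],
    [0.15,0.0113,0.025,0,0,-0.5138,1],
    [0.15,0.0113,0.025,0,0,-0.5138,1],
    [0.15,0.0113,0.025,0,0,-0.5138,1],
    [0.15,0.0113,0.025,0,0,-0.5138,1],
    [0.15,0.0113,0.025,0,0,-0.5138,1],
    [0.15,0.0113,0.075,0,0,-0.5138,1],
    [0.15,0.0113,0.125,0,0,-0.5138,1],
    [0.15,0.0113,0.175,0,0,-0.5138,1],
    [0.15,0.0113,0.2125,0,0,-0.5138,1],
    [0.15,0.0113,0.2125,0,0,-0.5138,1],
    [0.15,0.0113,0.2125,0,0,-0.5138,1]
  ]
}}

```text
clock: 8.35
tcp_pos: [507.9, 44.6, 87.8]
ee_rot: [[-0.999, -0.043, -0.001], [-0.043, 0.999, -0.0], [0.001, -0.0, -1.0]]
contact_force: [0.7, 0.4, 0.8]
finger_gap: 45.8
grip_force: 31.1
```

```bash
python3 - <<'E'
from h import *
p=read_camera('wrist'); save(p,'w3')
goal(507.5,45.5,44,182.5)
E
```

```text
row [1.4, 0.9, 44.8] [0.0001, 0.0018, -0.0005] rows>= 0.9
```

View pics/w3.png

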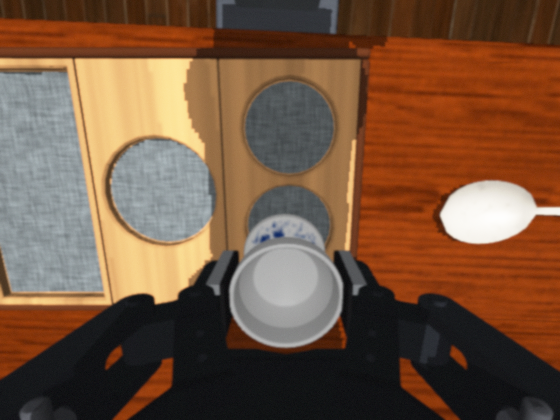

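To row units: 47 mm is 0.0588, 45 mm is 0.0563.

Request:
{"method": "move_arm", "body": {
  "targets": [
    [0.0013,0.0013,0.0313,0,0,0,1],
    [0.0013,0.0013,0.05,0,0,0,1],
    [0.0013,0.0013,0.0563,0,0,0,1],
    [0.0013,0.0013,0.0588,0,0,0,1],
    [0.0013,0.0013,0.0588,0,0,0,1],
    [0.0013,0.0013,0.0588,0,0,0,1]
  ]
}}

```text
clock: 9.0
tcp_pos: [507.6, 45.7, 41.5]
ee_rot: [[-0.999, -0.043, 0.002], [-0.043, 0.999, 0.0], [-0.002, 0.0, -1.0]]
contact_force: [0.3, -0.2, 0.3]
finger_gap: 45.3
grip_force: 31.1
```

To row units: 1.5 mm is 0.0019.

Request:
{"method": "move_arm", "body": {
  "targets": [
    [0,0,0.0019,0,0,0,1],
    [0,0,0.0019,0,0,0,1]
  ]
}}

```text
clock: 9.2
tcp_pos: [508.2, 45.6, 40.8]
ee_rot: [[-0.999, -0.043, 0.003], [-0.043, 0.999, 0.001], [-0.003, 0.001, -1.0]]
contact_force: [-3.3, -1.0, 13.0]
finger_gap: 45.7
grip_force: 31.8
```

Request:
{"method": "move_arm", "body": {
  "targets": [
    [0,0,0.0013,0,0,0,0],
    [0,0,0.0013,0,0,0,0],
    [0,0,0.0013,0,0,0,0],
    [0,0,0.0013,0,0,0,0],
    [0,0,0.0013,0,0,0,0],
    [0,0,-0.0375,0,0,0,0],
    [0,0,-0.0875,0,0,0,0],
    [0,0,-0.15,0,0,0,0],
    [0,0,-0.2125,0,0,0,0],
    [0,0,-0.25,0,0,0,0],
    [0,-0.3875,-0.25,0,0,0,0],
    [0,-0.3875,-0.25,0,0,0,0],
    [0,-0.3875,-0.25,0,0,0,0],
    [0,-0.3875,-0.25,0,0,0,0],
    [0,-0.3875,-0.25,0,0,0,0],
    [0,-0.3875,-0.25,0,0,0,0],
    [0,-0.3875,-0.25,0,0,0,0],
    [0,-0.3875,-0.25,0,0,0,0],
    [0,-0.3875,-0.25,0,0,0,0],
    [0,-0.3875,-0.25,0,0,0,0]
  ]
}}

```text
clock: 11.2
tcp_pos: [520.8, -261.9, 238.6]
ee_rot: [[-0.999, -0.046, -0.0], [-0.046, 0.999, 0.001], [0.0, 0.001, -1.0]]
contact_force: [0.4, 0.3, 0.1]
finger_gap: 85.4
grip_force: 0.0
```

```bash
python3 - <<'E'
from h import *
p=look('wrist','w4',L)
for l in ['teaspoon','egg_cup_a']:
  for d in models.regions_of(p,l)[:3]:
    m=d['mask']; print(l,d['p'],np.round(d['rect']),p['color'][m].mean(0).round())
    q=np.argwhere(m)[:,::-1].astype(np.float32)
    if l=='teaspoon':
        r=cv2.minAreaRect(q); b=cv2.boxPoints(r); print(r); 
        P=np.array([w(p,x,5) for x in b]); print(P, np.linalg.norm(P[0]-P[1]),np.linalg.norm(P[1]-P[2]),P.mean(0))
E
```

```text
tray 0.42 [546. 188.] [511.2  54.3   0. ]
egg_insert 0.98 [547. 167.] [485.3  48.5   0. ]
mill_insert 0.86 [474. 168.] [490.9 -38.3   0. ]
mill_insert 0.49 [294. 166.] [ 497.5 -253.3    0. ]
spoon_insert 0.68 [403. 167.] [ 492.7 -123.9    0. ]
egg_cup_a 0.95 [547. 187.] [509.4  54.7   0. ]
egg_cup_a 0.81 [193. 102.] [ 431.1 -371.2    0. ]
egg_cup_a 0.8 [  8. 172.] [ 520.1 -595.6    0. ]
egg_cup_a 0.64 [ 30. 100.] [ 437.1 -555.2    0. ]
pepper_mill 0.38 [547. 188.] [510.9  55.2   0. ]
teaspoon 0.82 [293. 165.] [ 496.8 -254.9    0. ]
dredger 0.82 [121. 157.] [ 496.5 -459.2    0. ]
teaspoon 0.78 [294. 164. 115.  36.] [253. 252. 250.]
((292.21063232421875, 167.69187927246094), (113.76603698730469, 23.287641525268555), 13.891191482543945)
[[ 499.7 -324.2    5. ]
 [ 473.4 -317.8    5. ]
 [ 499.  -187.4    5. ]
 [ 526.4 -191.4    5. ]] 27.067508197098608 132.8891267184791 [ 499.625 -255.2      5.   ]
egg_cup_a 0.88 [27. 97. 53. 53.] [125.  50. 160.]
egg_cup_a 0.82 [ 16. 171.  32.  35.] [182.  21.  16.]
egg_cup_a 0.74 [184. 103.  57.  57.] [231. 231. 231.]
```

View pics/w4.png

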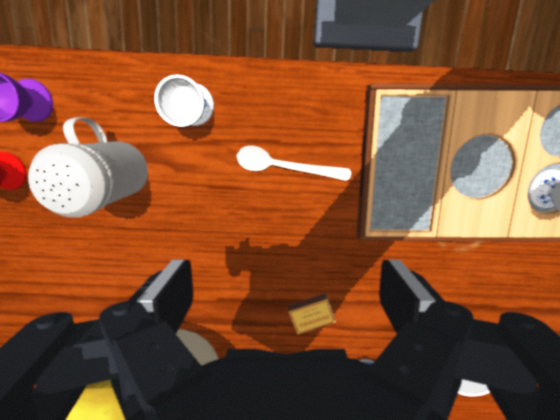

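```bash
python3 - <<'E'
from h import *
p=read_camera('wrist')
m=models.regions_of(p,'teaspoon')[0]['mask']; q=np.argwhere(m)[:,::-1].astype(np.float32)
a,b=q[q[:,0]<=q[:,0].min()+1].mean(0),q[q[:,0]>=q[:,0].max()-1].mean(0)
for u in range(int(a[0]),int(b[0])+1,10):
    c=q[abs(q[:,0]-u)<1.5]; print(u,c[:,1].mean().round(1),np.ptp(c[:,1])+1,w(p,(u,c[:,1].mean()),8))
A,B=w(p,a,6),w(p,b,6); print(A,B,np.linalg.norm(A-B),(A+B)/2,np.degrees(np.arctan2(*(B-A)[1::-1])))
goal(*((A+B)/2)[:2],100,84); goal(*((A+B)/2)[:2],12,84)
E
```

```text
240 157.3 10.0 [ 488.9 -319.4    8. ]
250 157.7 23.0 [ 488.9 -307.8    8. ]
260 158.7 22.0 [ 489.5 -296.2    8. ]
270 160.9 12.0 [ 491.6 -284.5    8. ]
280 163.3 4.0 [ 493.9 -272.8    8. ]
290 165.4 6.0 [ 495.7 -261.     8. ]
300 167.5 6.0 [ 497.7 -249.3    8. ]
310 168.8 7.0 [ 498.8 -237.5    8. ]
320 170.0 7.0 [ 499.7 -225.7    8. ]
330 171.5 8.0 [ 500.9 -213.9    8. ]
340 172.8 11.0 [ 502. -202.    8.]
350 174.0 9.0 [ 502.9 -190.1    8. ]
[ 489.1 -319.     6. ] [ 503.1 -189.6    6. ] 130.1551382005336 [ 496.1 -254.3    6. ] 83.82509343138496
row [23.6, 10.9, 138.8] [-0.0001, 0.0, 1.7186] rows>= 11.5
row [23.6, 10.9, 226.8] [-0.0001, 0.0, 1.7186] rows>= 11.5
```

To row units: 220 mm is 0.275, 205 mm is 0.2563, 1.719 rad is 0.5472.

Request:
{"method": "move_arm", "body": {
  "targets": [
    [0.03,0.0138,0.125,0,0,0.5472,0.4],
    [0.03,0.0138,0.125,0,0,0.5472,0.4],
    [0.03,0.0138,0.125,0,0,0.5472,0.4],
    [0.03,0.0138,0.125,0,0,0.5472,0.4],
    [0.03,0.0138,0.125,0,0,0.5472,0.4],
    [0.03,0.0138,0.125,0,0,0.5472,0.4],
    [0.03,0.0138,0.125,0,0,0.5472,0.4],
    [0.03,0.0138,0.125,0,0,0.5472,0.4],
    [0.03,0.0138,0.125,0,0,0.5472,0.4],
    [0.03,0.0138,0.125,0,0,0.5472,0.4],
    [0.03,0.0138,0.125,0,0,0.5472,0.4],
    [0.03,0.0138,0.125,0,0,0.5472,0.4],
    [0.03,0.0138,0.175,0,0,0.5472,0.6],
    [0.03,0.0138,0.225,0,0,0.5472,0.6],
    [0.03,0.0138,0.2563,0,0,0.5472,0.6],
    [0.03,0.0138,0.275,0,0,0.5472,0.6],
    [0.03,0.0138,0.275,0,0,0.5472,0.6],
    [0.03,0.0138,0.275,0,0,0.5472,0.6],
    [0.03,0.0138,0.275,0,0,0.5472,0.6]
  ]
}}

```text
clock: 13.8
tcp_pos: [496.7, -254.9, 20.4]
ee_rot: [[0.105, 0.994, 0.002], [0.994, -0.105, -0.001], [-0.001, 0.003, -1.0]]
contact_force: [0.2, -0.2, -0.1]
finger_gap: 34.7
grip_force: 0.0
```

```bash
python3 - <<'E'
from h import *
p=read_camera('wrist'); save(p,'w5'); cv2.imwrite('pics/w5c.png',cv2.resize(cv2.imread('pics/w5.png')[130:420,130:430],None,fx=2,fy=2))
goal(496.5,-254.5,11,84)
E
```

```text
row [0.2, -0.3, 9.3] [0.0025, 0.0006, -0.0002] rows>= 0.2
```

View pics/w5c.png

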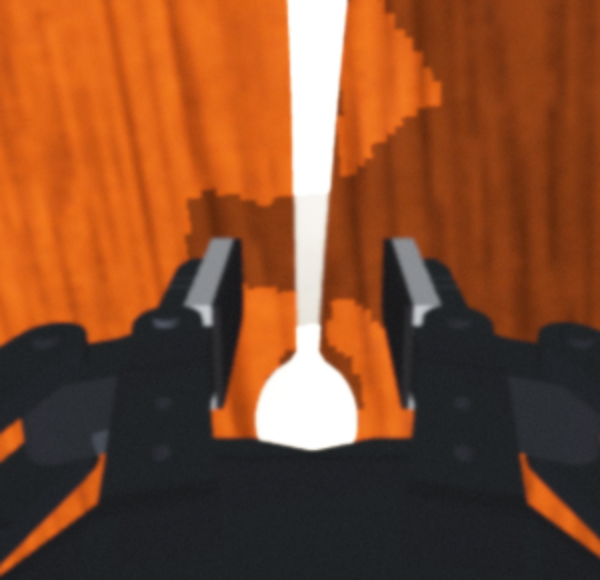

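To row units: 8.5 mm is 0.0106, 6 mm is 0.0075.

Request:
{"method": "move_arm", "body": {
  "targets": [
    [0,0,0.0075,0,0,0,0.6],
    [0,0,0.0106,0,0,0,0.6],
    [0,0,0.0106,0,0,0,0.6],
    [0,0,0.0106,0,0,0,1],
    [0,0,0.0106,0,0,0,1],
    [0,0,0.0106,0,0,0,1],
    [0,0,0.0106,0,0,0,1],
    [0,0,0.0106,0,0,0,1],
    [0,0,0.0106,0,0,0,1]
  ],
  "newtons": 25
}}

```text
clock: 14.75
tcp_pos: [495.8, -254.2, 10.4]
ee_rot: [[0.105, 0.994, 0.0], [0.994, -0.105, -0.0], [-0.0, 0.0, -1.0]]
contact_force: [-0.4, 0.9, 0.8]
finger_gap: 20.5
grip_force: 24.4
```

To row units: 128 mm is 0.16, -110 mm is -0.1375, 1.422 rad is 0.4526.

Request:
{"method": "move_arm", "body": {
  "targets": [
    [0,0,-0.0188,0,0,0,1],
    [0,0,-0.0625,0,0,0,1],
    [0,0,-0.1125,0,0,0,1],
    [0.16,-0.0225,-0.1375,0,0,0.4526,1],
    [0.16,-0.0225,-0.1375,0,0,0.4526,1],
    [0.16,-0.0225,-0.1375,0,0,0.4526,1],
    [0.16,-0.0225,-0.1375,0,0,0.4526,1],
    [0.16,-0.0225,-0.1375,0,0,0.4526,1],
    [0.16,-0.0225,-0.1375,0,0,0.4526,1],
    [0.16,-0.0225,-0.1375,0,0,0.4526,1],
    [0.16,-0.0225,-0.1375,0,0,0.4526,1],
    [0.16,-0.0225,-0.1375,0,0,0.4526,1],
    [0.16,-0.0225,-0.1375,0,0,0.4526,1],
    [0.16,-0.0225,-0.1375,0,0,0.4526,1],
    [0.16,-0.0225,-0.1375,0,0,0.4526,1],
    [0.16,-0.0225,-0.1375,0,0,0.4526,1]
  ]
}}

```text
clock: 16.35
tcp_pos: [491.2, -124.9, 120.6]
ee_rot: [[0.999, 0.046, 0.0], [0.046, -0.999, 0.0], [0.0, -0.0, -1.0]]
contact_force: [-1.1, 0.2, -0.2]
finger_gap: 20.3
grip_force: 24.5
```

```bash
python3 - <<'E'
from h import *
p=read_camera('wrist'); save(p,'w6')
for q in [(491.2,-125,12)]: print(px(p,q))
goal(491.2,-125,50,2.5); goal(491.2,-125,23,2.5)
E
```

```text
[285. 212.]
row [-0.1, 0.1, 70.5] [-0.0005, -0.0003, 0.002] rows>= 1.4
row [-0.1, 0.2, 97.5] [-0.0005, -0.0003, 0.002] rows>= 2.0
```

View pics/w6.png

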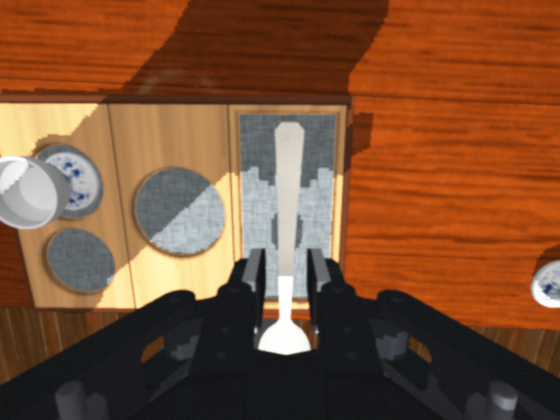

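```bash
python3 - <<'E'
from h import *
p=read_camera('wrist')
for q in [(288,111),(288,302),(237,200),(338,200),(285,128)]: print(w(p,q,20), w(p,q,12))
E
```

```text
[ 568.6 -123.7   20. ] [ 569.  -123.7   12. ]
[ 414.6 -130.9   20. ] [ 409.8 -131.2   12. ]
[501.3 -87.3  20. ] [499.4 -86.1  12. ]
[ 504.8 -165.4   20. ] [ 503.  -166.8   12. ]
[ 556.7 -122.1   20. ] [ 556.7 -122.    12. ]
```

To row units: 98 mm is 0.1225, 97 mm is 0.1213.

Request:
{"method": "move_arm", "body": {
  "targets": [
    [0,0.0013,0.0563,0,0,0,1],
    [0,0.0013,0.1,0,0,0,1],
    [0,0.0013,0.115,0,0,0,1],
    [0,0.0013,0.1213,0,0,0,1],
    [0,0.0013,0.1225,0,0,0,1],
    [0,0.0013,0.1225,0,0,0,1]
  ]
}}

```text
clock: 17.05
tcp_pos: [492.2, -126.4, 23.6]
ee_rot: [[0.999, 0.044, 0.002], [0.044, -0.999, -0.0], [0.002, 0.001, -1.0]]
contact_force: [-0.6, -0.8, 0.2]
finger_gap: 19.8
grip_force: 24.5
```

Request:
{"method": "move_arm", "body": {
  "targets": [
    [0,0,0.0019,0,0,0,1],
    [0,0,0.0019,0,0,0,1],
    [0,0,0.0019,0,0,0,0.62],
    [0,0,0.0019,0,0,0,0.62],
    [0,0,0.0019,0,0,0,0.62],
    [0,0,0.0019,0,0,0,0.62]
  ]
}}

```text
clock: 17.65
tcp_pos: [491.3, -125.9, 20.8]
ee_rot: [[0.999, 0.044, -0.0], [0.044, -0.999, 0.0], [-0.0, -0.0, -1.0]]
contact_force: [-0.4, -0.2, -0.4]
finger_gap: 32.4
grip_force: 0.0
```

```bash
python3 - <<'E'
from h import *
goal(445,-365,240,124)
E
```

```text
row [-56.7, 236.9, -219.2] [-0.0001, -0.0001, -2.1202] rows>= 14.1
```

To row units: 237 mm is 0.2963, -219 mm is -0.2738, -2.12 rad is -0.6748.

Request:
{"method": "move_arm", "body": {
  "targets": [
    [0,0,-0.0375,0,0,0,0.62],
    [0,0,-0.1,0,0,0,0],
    [-0.0713,0.2963,-0.2738,0,0,-0.6748,0],
    [-0.0713,0.2963,-0.2738,0,0,-0.6748,0],
    [-0.0713,0.2963,-0.2738,0,0,-0.6748,0],
    [-0.0713,0.2963,-0.2738,0,0,-0.6748,0],
    [-0.0713,0.2963,-0.2738,0,0,-0.6748,0],
    [-0.0713,0.2963,-0.2738,0,0,-0.6748,0],
    [-0.0713,0.2963,-0.2738,0,0,-0.6748,0],
    [-0.0713,0.2963,-0.2738,0,0,-0.6748,0],
    [-0.0713,0.2963,-0.2738,0,0,-0.6748,0],
    [-0.0713,0.2963,-0.2738,0,0,-0.6748,0],
    [-0.0713,0.2963,-0.2738,0,0,-0.6748,0],
    [-0.0713,0.2963,-0.2738,0,0,-0.6748,0],
    [-0.0713,0.2963,-0.2738,0,0,-0.6748,0],
    [-0.0713,0.2963,-0.2738,0,0,-0.6748,0],
    [-0.0713,0.2963,-0.2738,0,0,-0.6748,0],
    [-0.0713,0.2963,-0.2738,0,0,-0.6748,0],
    [-0.0713,0.2963,-0.2738,0,0,-0.6748,0]
  ]
}}

```text
clock: 19.55
tcp_pos: [444.6, -365.3, 239.7]
ee_rot: [[-0.556, 0.831, -0.0], [0.831, 0.556, 0.0], [0.0, -0.0, -1.0]]
contact_force: [-0.1, 0.4, -0.2]
finger_gap: 85.3
grip_force: 0.0
```

```bash
python3 - <<'E'
from h import *
p=read_camera('wrist'); save(p,'w7')
for d in models.regions_of(p,'egg_cup_a'):
    m=d['mask']; print(np.round(d['rect']),p['color'][m].mean(0).round())
    (c,r)=cv2.minEnclosingCircle(np.argwhere(m)[:,::-1].astype(np.float32)); print(c,r,w(p,c,48),w(p,d['rect'][:2],48))
for d in models.place_of(p,'egg_cup_a'): print(d['p'],w(p,d['xy'],0))
E
```

```text
[276. 189.  44.  54.] [252. 252. 252.]
(276.0, 188.7127685546875) 24.047866821289062 [ 433.5 -368.8   48. ] [ 433.8 -368.4   48. ]
[240. 345.  32.  20.] [233.  37.  25.]
(238.34466552734375, 349.9029235839844) 16.906524658203125 [ 505.3 -562.9   48. ] [ 503.6 -555.9   48. ]
[202. 307.  48.  54.] [169.  71. 202.]
(197.8235321044922, 307.51470947265625) 28.31869888305664 [ 434.8 -539.2   48. ] [ 438.7 -536.1   48. ]
[456.  53. 181. 103.] [188. 184. 172.]
(456.0, 17.5) 89.50568389892578 [ 483.9 -141.2   48. ] [ 504.6 -163.9   48. ]
0.98 [ 434.3 -548.8    0. ]
0.77 [ 436.1 -366.9    0. ]
0.6 [ 519.3 -597.1    0. ]
```

View pics/w7.png

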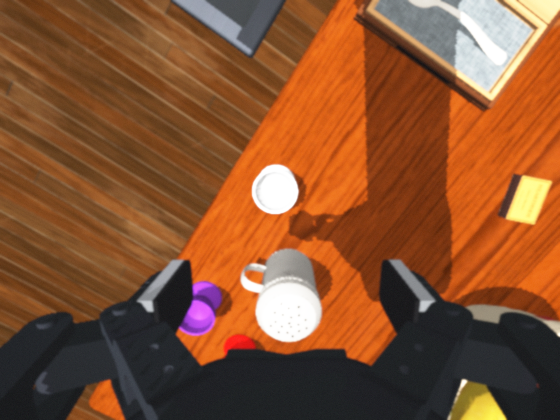

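```bash
python3 - <<'E'
from h import *
goal(435,-368,100,124);goal(435,-368,27,124)
E
```

```text
row [3.0, -9.6, 139.7] [-0.0003, -0.0001, -0.002] rows>= 2.8
row [3.0, -9.6, 212.7] [-0.0003, -0.0001, -0.002] rows>= 4.3
```

To row units: 212 mm is 0.265, 195 mm is 0.2438.

Request:
{"method": "move_arm", "body": {
  "targets": [
    [0.0038,-0.0119,0.025,0,0,0,0],
    [0.0038,-0.0119,0.0875,0,0,0,0],
    [0.0038,-0.0119,0.15,0,0,0,0],
    [0.0038,-0.0119,0.2,0,0,0,0],
    [0.0038,-0.0119,0.2438,0,0,0,0],
    [0.0038,-0.0119,0.265,0,0,0,0],
    [0.0038,-0.0119,0.265,0,0,0,0],
    [0.0038,-0.0119,0.265,0,0,0,0],
    [0.0038,-0.0119,0.265,0,0,0,1],
    [0.0038,-0.0119,0.265,0,0,0,1],
    [0.0038,-0.0119,0.265,0,0,0,1],
    [0.0038,-0.0119,0.265,0,0,0,1],
    [0.0038,-0.0119,0.265,0,0,0,1],
    [0.0038,-0.0119,0.265,0,0,0,1]
  ],
  "newtons": 30
}}

```text
clock: 21.1
tcp_pos: [435.7, -368.6, 29.1]
ee_rot: [[-0.559, 0.829, 0.002], [0.829, 0.559, -0.001], [-0.002, 0.001, -1.0]]
contact_force: [-1.6, 0.7, 5.4]
finger_gap: 45.5
grip_force: 30.3
```

To row units: 336 mm is 0.42, 236 mm is 0.295, -1.02 rad is -0.3247.

Request:
{"method": "move_arm", "body": {
  "targets": [
    [0,0,-0.0188,0,0,0,1],
    [0,0,-0.075,0,0,0,1],
    [0,0,-0.1375,0,0,0,1],
    [0,0,-0.1875,0,0,0,1],
    [0.42,0.295,-0.1875,0,0,-0.3247,1],
    [0.42,0.295,-0.1875,0,0,-0.3247,1],
    [0.42,0.295,-0.1875,0,0,-0.3247,1],
    [0.42,0.295,-0.1875,0,0,-0.3247,1],
    [0.42,0.295,-0.1875,0,0,-0.3247,1],
    [0.42,0.295,-0.1875,0,0,-0.3247,1],
    [0.42,0.295,-0.1875,0,0,-0.3247,1],
    [0.42,0.295,-0.1875,0,0,-0.3247,1],
    [0.42,0.295,-0.1875,0,0,-0.3247,1],
    [0.42,0.295,-0.1875,0,0,-0.3247,1],
    [0.42,0.295,-0.1875,0,0,-0.3247,1],
    [0.42,0.295,-0.1875,0,0,-0.3247,1],
    [0.42,0.295,-0.1875,0,0,-0.3247,1]
  ]
}}

```text
clock: 22.8
tcp_pos: [443.2, 40.8, 178.0]
ee_rot: [[-0.999, -0.039, 0.0], [-0.039, 0.999, -0.0], [-0.0, -0.0, -1.0]]
contact_force: [0.4, -0.4, -0.1]
finger_gap: 45.3
grip_force: 31.1
```

```bash
python3 - <<'E'
from h import *
goal(442.5,43.5,80,182.5);goal(442.5,43.5,42,182.5)
p=read_camera('wrist'); save(p,'w8')
print(px(p,(442.5,43.3,12)),px(p,(507.7,45.9,12)))
E
```

```text
row [0.6, 2.7, 98.0] [-0.0001, 0.0001, -0.0046] rows>= 2.0
row [0.6, 2.7, 136.0] [-0.0001, 0.0001, -0.0046] rows>= 2.7
[289. 197.] [289. 258.]
```

View pics/w8.png

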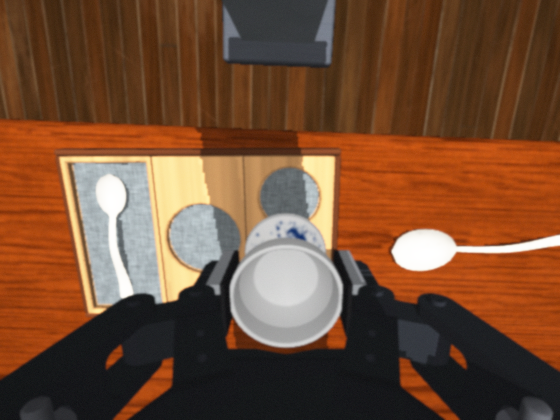

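To row units: 136 mm is 0.17, 130 mm is 0.1625, -0.005 rad is -0.0016.

Request:
{"method": "move_arm", "body": {
  "targets": [
    [0.0013,0.0031,0.0563,0,0,-0.0016,1],
    [0.0013,0.0031,0.1125,0,0,-0.0016,1],
    [0.0013,0.0031,0.1438,0,0,-0.0016,1],
    [0.0013,0.0031,0.1625,0,0,-0.0016,1],
    [0.0013,0.0031,0.17,0,0,-0.0016,1],
    [0.0013,0.0031,0.17,0,0,-0.0016,1],
    [0.0013,0.0031,0.17,0,0,-0.0016,1]
  ]
}}

```text
clock: 23.55
tcp_pos: [442.4, 44.5, 42.3]
ee_rot: [[-0.999, -0.046, 0.001], [-0.046, 0.999, 0.0], [-0.001, -0.0, -1.0]]
contact_force: [0.0, 0.3, 0.1]
finger_gap: 45.3
grip_force: 31.3
```

Lower to contact, release, rise, and go to a hover near the mill.

To row units: -200 mm is -0.25, -170 mm is -0.2125.

Request:
{"method": "move_arm", "body": {
  "targets": [
    [0,-0.0013,0.0025,0,0,0,1],
    [0,-0.0013,0.0025,0,0,0,1],
    [0,-0.0013,0.0025,0,0,0,0],
    [0,-0.0013,0.0025,0,0,0,0],
    [0,-0.0013,0.0025,0,0,0,0],
    [0,-0.0013,0.0025,0,0,0,0],
    [0,-0.0013,0.0025,0,0,0,0],
    [0,-0.0013,-0.0375,0,0,0,0],
    [0,-0.0013,-0.0875,0,0,0,0],
    [0,-0.0013,-0.15,0,0,0,0],
    [0,-0.0013,-0.2125,0,0,0,0],
    [0,-0.0013,-0.25,0,0,0,0],
    [0,-0.0013,-0.25,0,0,0,0]
  ]
}}

```text
clock: 24.85
tcp_pos: [444.3, 44.3, 246.5]
ee_rot: [[-0.999, -0.047, 0.008], [-0.047, 0.999, 0.003], [-0.008, 0.002, -1.0]]
contact_force: [0.6, 0.4, 0.2]
finger_gap: 85.6
grip_force: 0.0
```

```bash
python3 - <<'E'
from h import *
s=bot.observe(); print(s['joints'])
p=read_camera('wrist'); save(p,'w9')
for d in models.regions_of(p,'egg_cup_a')[:4]:
    m=d['mask']; (c,r)=cv2.minEnclosingCircle(np.argwhere(m)[:,::-1].astype(np.float32)); print(d['p'],c,r,w(p,c,62))
for d in models.place_of(p,'egg_cup_a'): print(d['p'],d['xy'],w(p,d['xy'],12))
goal(440,330,290,120)
E
```

```text
[-34.11766476  -1.81677147  24.03673051 105.35686394   0.68219683
  75.82754039  82.44528581]
0.73 (283.0, 243.7058868408203) 25.783662796020508 [501.5  43.5  62. ]
0.66 (285.0, 188.3333282470703) 24.415491104125977 [440.   42.9  62. ]
0.87 [282.4, 235.8] [510.5  42.8  12. ]
0.81 [288.1, 180.5] [440.3  46.6  12. ]
row [-11.9, 285.8, -49.1] [-0.0007, -0.0008, 1.0946] rows>= 7.3
```

View pics/w9.png

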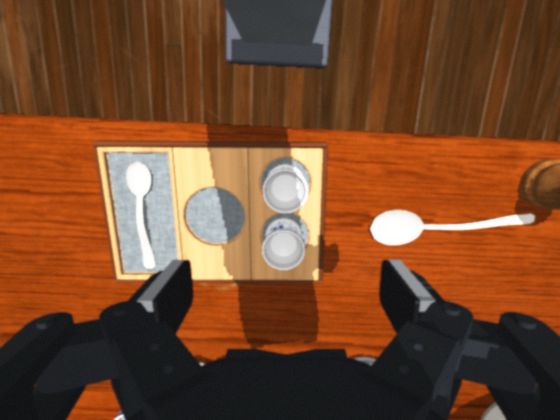

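To row units: 300 mm is 0.375, -35 mm is -0.0438, 1.09 rad is 0.347.

Request:
{"method": "move_arm", "body": {
  "targets": [
    [-0.0075,0.375,-0.0438,0,0,0.347,0],
    [-0.0075,0.375,-0.0438,0,0,0.347,0],
    [-0.0075,0.375,-0.0438,0,0,0.347,0],
    [-0.0075,0.375,-0.0438,0,0,0.347,0],
    [-0.0075,0.375,-0.0438,0,0,0.347,0],
    [-0.0075,0.375,-0.0438,0,0,0.347,0],
    [-0.0075,0.375,-0.0438,0,0,0.347,0],
    [-0.0075,0.375,-0.0438,0,0,0.347,0],
    [-0.0075,0.375,-0.0438,0,0,0.347,0],
    [-0.0075,0.375,-0.0438,0,0,0.347,0],
    [-0.0075,0.375,-0.0438,0,0,0.347,0],
    [-0.0075,0.375,-0.0438,0,0,0.347,0]
  ]
}}

```text
clock: 26.2
tcp_pos: [434.0, 343.1, 276.6]
ee_rot: [[-0.504, 0.864, -0.0], [0.864, 0.504, -0.0], [-0.0, -0.0, -1.0]]
contact_force: [-0.8, -0.1, 0.3]
finger_gap: 85.2
grip_force: 0.0
```

```bash
python3 - <<'E'
from h import *
p=read_camera('wrist'); save(p,'w10')
for d in models.place_of(p,'pepper_mill')[:2]: print(d['p'],d['xy'],w(p,d['xy'],0))
for d in models.regions_of(p,'pepper_mill')[:1]: print(d['rect'])
for z in (0,98,120): print(z,px(p,(429,359,z)))
E
```

```text
0.81 [292.6, 166.4] [432.6 361.6   0. ]
[291.6, 173.9, 47.6, 62.0]
0 [289. 167.]
98 [290. 178.]
120 [291. 182.]
```

View pics/w10.png

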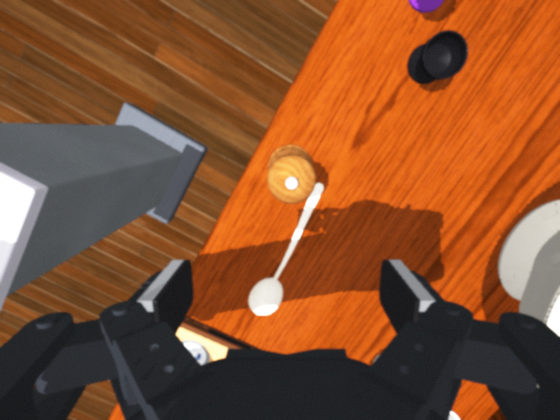

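```bash
python3 - <<'E'
from h import *
p=read_camera('wrist'); print(w(p,(291,183),119),w(p,(291.5,178.5),103))
goal(430,359,87,120.3)
E
```

```text
[430.  358.7 119. ] [429.7 360.6 103. ]
row [15.2, 4.4, 189.9] [0.0001, -0.0001, -0.0008] rows>= 3.8
```

To row units: 189 mm is 0.2363, 180 mm is 0.225.

Request:
{"method": "move_arm", "body": {
  "targets": [
    [0.0188,0.0056,0.025,0,0,0,0],
    [0.0188,0.0056,0.0813,0,0,0,0],
    [0.0188,0.0056,0.1375,0,0,0,0],
    [0.0188,0.0056,0.1875,0,0,0,0],
    [0.0188,0.0056,0.225,0,0,0,0],
    [0.0188,0.0056,0.2363,0,0,0,0],
    [0.0188,0.0056,0.2363,0,0,0,0],
    [0.0188,0.0056,0.2363,0,0,0,0],
    [0.0188,0.0056,0.2363,0,0,0,1],
    [0.0188,0.0056,0.2363,0,0,0,1],
    [0.0188,0.0056,0.2363,0,0,0,1],
    [0.0188,0.0056,0.2363,0,0,0,1],
    [0.0188,0.0056,0.2363,0,0,0,1],
    [0.0188,0.0056,0.2363,0,0,0,1]
  ],
  "newtons": 45
}}

```text
clock: 27.8
tcp_pos: [430.7, 359.7, 89.5]
ee_rot: [[-0.504, 0.864, 0.001], [0.864, 0.504, 0.002], [0.001, 0.002, -1.0]]
contact_force: [-1.4, -2.2, 8.7]
finger_gap: 45.6
grip_force: 45.0
```

Request:
{"method": "move_arm", "body": {
  "targets": [
    [0,0,-0.0188,0,0,0,1],
    [0,0,-0.0625,0,0,0,1],
    [0,0,-0.1125,0,0,0,1],
    [0,0,-0.1625,0,0,0,1],
    [-0.1163,-0.0475,-0.175,0,0,0,1],
    [-0.4663,-0.19,-0.175,0,0,0,1],
    [-0.4663,-0.19,-0.175,0,0,0,1],
    [-0.4663,-0.19,-0.175,0,0,0,1],
    [-0.4663,-0.19,-0.175,0,0,0,1],
    [-0.4663,-0.19,-0.175,0,0,0,1],
    [-0.4663,-0.19,-0.175,0,0,0,1],
    [-0.4663,-0.19,-0.175,0,0,0,1],
    [-0.4663,-0.19,-0.175,0,0,0,1],
    [-0.4663,-0.19,-0.175,0,0,0,1],
    [-0.4663,-0.19,-0.175,0,0,0,1],
    [-0.4663,-0.19,-0.175,0,0,0,1]
  ]
}}

```text
clock: 29.4
tcp_pos: [486.7, -37.8, 227.7]
ee_rot: [[-0.506, 0.862, -0.0], [0.862, 0.506, 0.0], [0.001, -0.0, -1.0]]
contact_force: [-0.6, 0.2, -1.2]
finger_gap: 46.3
grip_force: 46.7
```

```bash
python3 - <<'E'
from h import *
p=read_camera('wrist'); save(p,'w11'); print(px(p,(487.5,-39.6,20)),px(p,(487.5,-39.6,85)))
goal(487.5,-39.6,130,120.3);goal(487.5,-39.6,102.5,120.3)
E
```

```text
[286. 191.] [286. 204.]
row [-1.8, -0.2, 97.7] [-0.0001, -0.0004, 0.0022] rows>= 2.0
row [-1.9, -0.2, 125.2] [-0.0001, -0.0004, 0.0022] rows>= 2.5
```

View pics/w11.png

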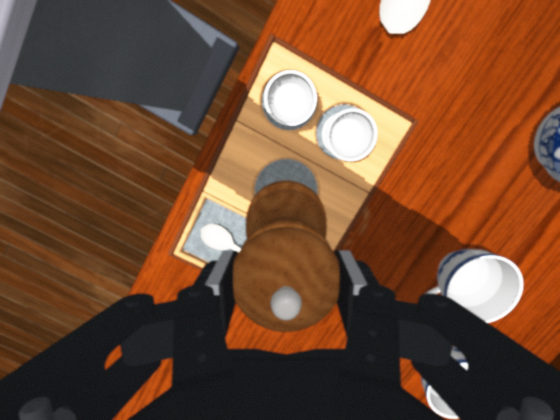

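To row units: 124 mm is 0.155, 118 mm is 0.1475.

Request:
{"method": "move_arm", "body": {
  "targets": [
    [-0.0025,0,0.05,0,0,0,1],
    [-0.0025,0,0.1,0,0,0,1],
    [-0.0025,0,0.1313,0,0,0,1],
    [-0.0025,0,0.1475,0,0,0,1],
    [-0.0025,0,0.155,0,0,0,1],
    [-0.0025,0,0.155,0,0,0,1],
    [-0.0025,0,0.155,0,0,0,1]
  ]
}}

```text
clock: 30.15
tcp_pos: [488.8, -41.3, 105.0]
ee_rot: [[-0.504, 0.864, 0.002], [0.864, 0.504, 0.0], [-0.001, 0.002, -1.0]]
contact_force: [-0.2, -0.8, -1.7]
finger_gap: 45.8
grip_force: 46.8
```

To row units: 3.5 mm is 0.0044, 2 mm is 0.0025.

Request:
{"method": "move_arm", "body": {
  "targets": [
    [0.0013,0,0.0025,0,0,0,1],
    [0.0013,0,0.0044,0,0,0,1],
    [0.0013,0,0.0044,0,0,0,1]
  ]
}}

```text
clock: 30.45
tcp_pos: [488.2, -40.6, 101.5]
ee_rot: [[-0.504, 0.864, 0.002], [0.864, 0.504, 0.0], [-0.001, 0.002, -1.0]]
contact_force: [-1.4, 0.3, 5.0]
finger_gap: 46.0
grip_force: 47.4
```

Contact at the expected height; release and rise.

To row units: -170 mm is -0.2125, -150 mm is -0.1875.

Request:
{"method": "move_arm", "body": {
  "targets": [
    [0,0,0,0,0,0,0],
    [0,0,0,0,0,0,0],
    [0,0,0,0,0,0,0],
    [0,0,0,0,0,0,0],
    [0,0,0,0,0,0,0],
    [0,0,-0.025,0,0,0,0],
    [0,0,-0.075,0,0,0,0],
    [0,0,-0.1375,0,0,0,0],
    [0,0,-0.1875,0,0,0,0],
    [0,0,-0.2125,0,0,0,0],
    [0,0,-0.2125,0,0,0,0],
    [0,0,-0.2125,0,0,0,0]
  ]
}}

```text
clock: 31.65
tcp_pos: [487.2, -40.5, 270.0]
ee_rot: [[-0.504, 0.864, 0.0], [0.864, 0.504, 0.0], [0.0, 0.0, -1.0]]
contact_force: [0.1, -0.2, -0.0]
finger_gap: 85.4
grip_force: 0.0
```

```bash
python3 - <<'E'
from h import *
p=read_camera('wrist'); save(p,'w12')
for l in ['pepper_mill','teaspoon','egg_cup_a']:
  for d in models.place_of(p,l)[:3]: print(l,round(d['p'],2),np.round(d['xy']),w(p,d['xy'],12))
for z in (12,132): print(px(p,(487.5,-39.6,z)))
E
```

```text
pepper_mill 0.56 [288. 181.] [488.6 -39.2  12. ]
pepper_mill 0.48 [255. 234.] [ 486.9 -121.5   12. ]
teaspoon 0.9 [259. 238.] [ 494.2 -124.1   12. ]
[287. 181.]
[287. 203.]
```

View pics/w12.png

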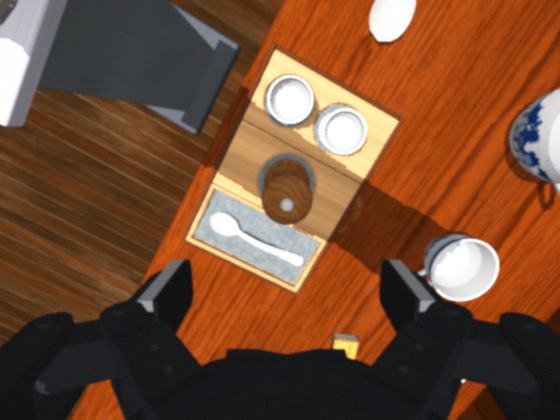

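The mill's knob shows at (287,204), where an upright mill should put it. The cups are in their holes at (290,100) and (341,130), and the spoon lies in its pocket at (258,238).

```bash
python3 -c "
from plant import bot
print(bot.job_done())"
```

```text
the job is handed in; nothing more can be done
None
```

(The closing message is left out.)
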